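# Secure the ribbon spool: keeper bar home, wing nut run down

## Task

Secure the green spool on the ribbon holder: with a fingertip push the keeper bar by its red tab home over the spool as far as its stop, and then turn the loose wing nut clockwise, by repeated gentle fingertip strokes against its blue and yellow wings, until it is fully home against its stop. Only push: do not pinch the nut or strain it, do not grasp, lift or shove the holder, and leave the other things on the counter where they are.

Things in the scene. Friction and masses are not known exactly. Their poses are not given: they have to be found in the camera images.
- ribbon_holder: Ribbon holder: loose wooden stand, about 2 kg, rubber feet. Origin on the counter under the axis of the wing nut (also the pivot of the keeper bar); x points to its back, y to the spool side, z up. Base board x -57 to 63, y -68 to 138 mm, top 18 mm above the counter. Green spool: centre y = 80, radius 32, top at z = 40 mm.
- ledge_edge (a point): Middle of the front edge of the holder's wooden ledge, 94 mm above the counter. The ledge (z 90 to 98 mm, x 28 to 62, the whole width) hangs over the far side of the nut, so a finger from above reaches the wings only where x is below 28 mm in the holder's frame and cannot go all the way round. Back board below it: front face x = 50.
- keeper (a joint): Steel keeper bar, pivoting level about the nut's axis; bar 14 mm wide, 5 thick, top 47 mm above the counter, reaching 123 mm from the axis. 0 = home over the spool against its stop (bar along the holder's +y); positive = swung open towards the holder's front (-x), anticlockwise from above, up to 1.6 rad. Stays where left; friction 0.05 N m.
- keeper_tab (a point): Centre of the red upright tab at the free end of the keeper bar, 113 mm from the axis, 62 mm above the counter. The tab is 7 mm thick (in the direction it swings), 22 mm along the bar, and stands from 42 to 76 mm above the counter.
- wing_nut (a joint): Wing nut on an upright screw: angle left to turn, rad. 0 = fully home (hard stop); positive = unscrewed (anticlockwise from above); turning it clockwise from above lowers the value. Starts 4.2 to 6.5 rad out. It runs loosely (friction 0.04 N m), stays where left, and sinks 4 mm a turn.
- nut: The nut with its hub (26 mm across) and two wings, as one rigid turning part; its origin lies on the axis, at counter height when home, and its x axis points along the blue wing. Wing to wing it measures 91 mm.
- nut_centre (a point): Point on the nut's axis at half height of the wings: 68 mm above the counter when home, about 4 mm higher at the start.
- wing_a: Blue wing of the nut, an upright plate 8 mm thick (11 mm at its outer edge) and 28 mm tall, from the hub out to 45 mm from the axis; origin at its middle, 27 mm from the axis, half way up; its x axis points outward.
- wing_b: Yellow wing, the same shape, opposite to the blue one; origin at its middle, x axis outward.
- tape_roll: Bystander, loose: roll of brown tape standing on its rim face, 93 x 91 x 48 mm; origin at the centre of its underside.
- box_d: Bystander, loose: green gift carton with green bow, 51 x 78 x 75 mm; origin at the centre of its underside.
- box_a: Bystander, loose: yellow-brown gift carton with red bow, 56 x 90 x 85 mm; origin at the centre of its underside.
- tin_a: Bystander, loose: blue round sweet tin, 67 across, height 45 mm; origin at the centre of its underside.
- spool_a: Bystander, loose: spare red ribbon spool lying flat, 63 x 72 x 22 mm; origin at the centre of its underside.

How it is judged:
By the outcome, as a careful person would: the job done as asked, in the order asked, and still so for the second after the job is handed in, with the robot touching nothing.
It also fails if it takes over 64 s, if anything falls off the work surface, if the arm or the gripper's body presses on something with over 40 N, if the wrist force passes 120 N, or if a joint passes its speed limit or range.

## Robot

A 6-joint arm with a two-finger parallel gripper is mounted at the origin on a cart in front of the work surface, level with it; the furniture and walls round the work are solid. World frame = base frame: x ahead of the robot, y to its left, z up, the work surface at z = 0. Lengths are in m, angles in rad, forces in N, time in s.
With the tool pointing down it reaches from about 0.375 to 0.975 m from the base axis. Payload 3.8 kg.
Tool frame: the origin (TCP) lies at the very end of the fingers, on their centre line; the grasp point (between the pads) lies 19 mm behind it; z points along the fingers, y is the line along which they close (so a half turn about z gives the same grasp; the last joint's range is limited). The gripper opens to 85 mm and grips with 20 to 120 N. Pads are 22 mm wide; open, the fingers measure 114 mm over their backs; the gripper's body (76 mm by 85 mm) begins 54 mm behind the grasp point. The pads swing forward as they close: fully open they stand 13 mm farther back than shut.
Start: joints at [-1.371, 0.264, 1.604, -0, 1.274, -0.037], TCP at [0.158, -0.656, 0.231] pointing down, gripper open.
Joint ranges: [-2.63, 2.63], [-0.94, 2.18], [0.31, 2.57], [-1.31, 4.45], [0, 2.66], [-2.55, 2.55]. Speed limits (rad/s): [2.57, 2.57, 3.14, 3.14, 3.14, 3.14].

## Interface

Orientations are given as a rotation vector (axis times angle).
In Python, from workcell import monitor, viewer, job gives the robot as it stands. The module is installed in compiled form; this text tells all that it offers.
- The arm moves only by the tool step_arm, never from a script. Its argument "series" is one flat list of numbers, 4 for each row, row after row: the shift along the tool's x, y, z in m, then the turn about the tool's z in rad. A call has 1 to 8 rows; each row is the pose to reach, as a shift and turn from the pose commanded when the call began, along the tool's axes at that moment; what a row does not reach only later rows make up. A row lasts 1/8 s, in which the tool goes at most 62.5 mm and 10.7 degrees, less where a joint would pass 70% of its speed; a pose out of reach is approached as far as the arm can. A call with a gripper value outside its range is refused whole. "gripper" is the opening, from 0 (shut) to 1 (fully open), set as the call begins (left out, the last holds). The fingers move at their own pace and stop on an object; "newtons" is the grip in N (left out, the last holds). Time passes only in rows, so rows that repeat a pose let the fingers close. It gives the time, the measured TCP pose, the force, the opening and the grip force at its end, in the units of the state.
- monitor.read_state(): the state, without advancing time (a new reading comes with each control period).
- viewer.read_camera(name): name is "scene" or "top" or "wrist"; returns a dict with "image" (400x640x3 uint8, red, green, blue), "intrinsics" (3x3 intrinsics, pixels), "T" (4x4, takes a point from camera to world coordinates); the wrist camera has in their place "hand_eye" (4x4, takes a point from camera to tool coordinates, whose origin is the TCP and whose axes are the flange's). Camera axes: x right, y up, looking along -z (the intrinsics and any distortion apply to the point x, -y, -z); pixel columns grow to the right and rows downward; lengths in m; the calibration is good to about 2 mm. A picture is of the moment at which its call begins: read the wrist's pose just before it. There is no depth.
- job.finish_job(): hands the job in; it is judged then, once.
Trained networks look in a picture, given as the dict that the camera call returned (one of the last four; its "shot" number tells which), for a name from the list of things; names that differ only in an ending like _2 or _b are one class to them, and where a whole thing is asked for, a point or a joint stands for the part that bears it (a point fixed in the world has none). Each returns a list of dicts, best first, with "score" (0 to 1); they miss things now and then, are a little off and sometimes report something else, mostly with a low value. They report only what shows in the picture. A call takes as long as a camera call.
- viewer.boxes_of(picture, label): "extent" ([centre column, centre row, width, height] in pixels, round what is visible of it).
- viewer.spot_point(picture, label): "point" ([column, row] in pixels: a listed point, or the origin of a listed thing).
The state is a dict: "time": time; "q": joint angles; "joint_vel": joint speeds; "joint_torque": joint torques, N m; "tool_pos": TCP position; "tcp_rot": TCP orientation; "wrist_force": force on the tool from outside, world axes, zero at the start; "torque": the same for the moment, N m; "width": opening from 0.0 (shut) to 1.0 (fully open); "grip_force": force on a finger pad.
Only numpy, scipy, OpenCV 4.12 (cv2) and the standard library are available. Lean on these libraries where they do the work, as an engineer would, in place of code of your own. Each camera call takes 0.05 s, during which the arm holds its last target. There are 200 camera calls.

## Working session

There is one attempt and no reset: what is moved stays moved. The work goes in short steps, Python scripts to look and compute and a tool call to move; the robot and the scene stay as the last step left them, time stands still between calls to the robot, and variables do not carry over. Pictures are saved under pics/ and viewed, at most 10 in all, crops included, and the job is handed in when it is done.

Besides the shell and the picture viewer there is one more tool, called after "Call:" by a JSON object that holds its "method" and its "body", one argument or row to a line. step_arm: Moves the arm, as the interface text tells. Its arguments: {"type":"object","properties":{"series":{"type":"array"},"gripper":{"type":"number"},"newtons":{"type":"number"}},"required":["series"]}

```bash
mkdir -p pics; cat > h.py <<'E'
import numpy as np, cv2
from workcell import monitor, viewer, job
from scipy.spatial.transform import Rotation as R
def ray(p,px):
    K=np.array(p["intrinsics"]);T=np.array(p["T"])
    d=np.linalg.inv(K)@[px[0],px[1],1]; d=np.array([d[0],-d[1],-d[2]])
    return T[:3,3],T[:3,:3]@d
def atz(p,px,z):
    o,d=ray(p,px); return o+d*(z-o[2])/d[2]
def proj(p,X):
    T=np.linalg.inv(np.array(p["T"])); c=T[:3,:3]@np.array(X)+T[:3,3]
    u=np.array(p["intrinsics"])@[c[0],-c[1],-c[2]]; return u[:2]/u[2]
def save(p,n): cv2.imwrite("pics/"+n,p["image"][:,:,::-1])
E
python3 - <<'E'
from h import *
np.set_printoptions(precision=4,suppress=True)
s=monitor.read_state();print(s["time"],s["tool_pos"],s["tcp_rot"],s["width"])
Z=dict(ledge_edge=.094,keeper_tab=.062,nut_centre=.072,ribbon_holder=0,wing_a=.072,wing_b=.072,tape_roll=0,box_d=0,box_a=0,tin_a=0,spool_a=0)
for n in("top","scene"):
    p=viewer.read_camera(n);save(p,n+"0.png");print(n,p.keys(),np.array(p["T"])[:3,3])
    for l,z in Z.items():
        print(l,[(np.round(r["score"],2),np.round(r["point"]),atz(p,r["point"],z)) for r in viewer.spot_point(p,l)[:2]])
E
```

```text
0.0 [ 0.1582 -0.6554  0.23  ] [-3.1174 -0.3708  0.0003] 0.9999290780537138
top dict_keys(['image', 'intrinsics', 'T', 'shot']) [ 0.316  -0.059   1.2356]
ledge_edge [(np.float64(0.71), array([277., 177.]), array([0.6357, 0.0757, 0.094 ]))]
keeper_tab [(np.float64(0.61), array([258., 213.]), array([0.5317, 0.1351, 0.062 ])), (np.float64(0.44), array([276., 178.]), array([0.6412, 0.0816, 0.062 ]))]
nut_centre [(np.float64(0.64), array([285., 189.]), array([0.6034, 0.0536, 0.072 ]))]
ribbon_holder [(np.float64(0.67), array([286., 196.]), array([0.5995, 0.0552, 0.    ]))]
wing_a [(np.float64(0.64), array([276., 192.]), array([0.5936, 0.0814, 0.072 ])), (np.float64(0.46), array([297., 192.]), array([0.5935, 0.018 , 0.072 ]))]
wing_b [(np.float64(0.64), array([276., 192.]), array([0.5936, 0.0814, 0.072 ])), (np.float64(0.46), array([297., 192.]), array([0.5935, 0.018 , 0.072 ]))]
tape_roll [(np.float64(0.81), array([424., 206.]), array([ 0.563 , -0.3792, -0.    ])), (np.float64(0.31), array([286., 197.]), array([0.5962, 0.0561, 0.    ]))]
box_d [(np.float64(0.7), array([439., 179.]), array(
[... 1114 characters left out ...]
 array([300., 200.]), array([0.6094, 0.0169, 0.072 ])), (np.float64(0.52), array([290., 206.]), array([0.6054, 0.0593, 0.072 ]))]
tape_roll [(np.float64(0.71), array([394., 182.]), array([ 0.5563, -0.3845,  0.    ]))]
box_d [(np.float64(0.83), array([229., 274.]), array([0.508 , 0.3555, 0.    ])), (np.float64(0.76), array([389., 163.]), array([ 0.6562, -0.4413,  0.    ]))]
box_a [(np.float64(0.83), array([229., 274.]), array([0.508 , 0.3555, 0.    ])), (np.float64(0.76), array([389., 163.]), array([ 0.6562, -0.4413,  0.    ]))]
tin_a [(np.float64(0.85), array([217., 254.]), array([0.6087, 0.351 , 0.    ]))]
spool_a [(np.float64(0.27), array([299., 200.]), array([ 0.6771, -0.0193,  0.    ]))]
```

```bash
python3 - <<'E'
import cv2,numpy as np
a=cv2.imread("pics/top0.png")[150:250,220:350];b=cv2.imread("pics/scene0.png")[160:260,230:360]
cv2.imwrite("pics/c0.png",np.hstack([cv2.resize(x,(400,308),interpolation=cv2.INTER_CUBIC) for x in(a,b)]))
E
```

```text
(no output)
```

View pics/c0.png

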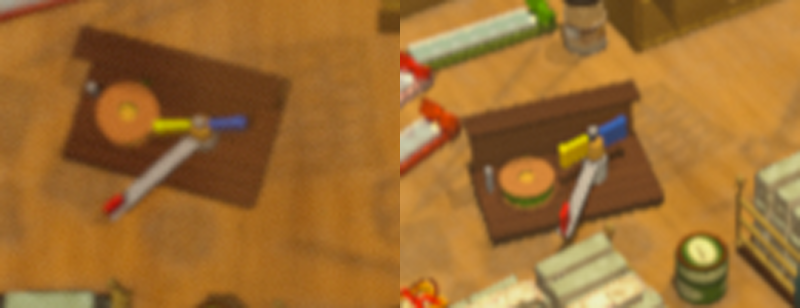

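View pics/top0.png

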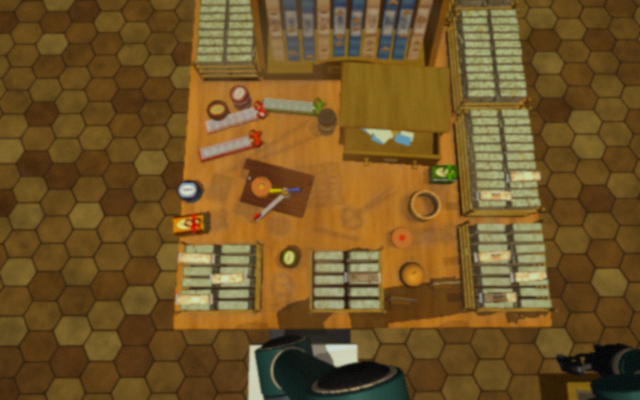

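The top crop shows the holder tilted about -14° from the world axes. The yellow wing points to the spool side and the blue one the opposite way, with the axis near px (285,191). The keeper is swung open, its red tab near px (257,216). I'll move over it for a closer wrist view.

Call:
{"method": "step_arm", "body": {
  "series": [0,0,-0.06,0,0.03,-0.04,-0.09,0,0.068,-0.083,-0.09,0,0.106,-0.129,-0.09,0,0.144,-0.175,-0.09,0,0.182,-0.221,-0.09,0,0.22,-0.267,-0.09,0,0.258,-0.313,-0.09,0],
  "gripper": 0
}}

```text
time: 2.2
tool_pos: [0.3362, -0.2896, 0.3216]
tcp_rot: [3.119, 0.37, 0.002]
wrist_force: [0.6, 0.1, -0.0]
width: -0.002
grip_force: 0.0
```

Call:
{"method": "step_arm", "body": {
  "series": [0.038,-0.046,0,0,0.076,-0.092,0,0,0.114,-0.138,0,0.1,0.152,-0.184,0,0.2,0.19,-0.23,0,0.3,0.22,-0.27,0,0.4,0.24,-0.292,0,0.487,0.24,-0.292,0,0.487]
}}

```text
time: 3.2
tool_pos: [0.5009, 0.0505, 0.3211]
tcp_rot: [-3.118, 0.386, 0.001]
wrist_force: [0.2, -0.3, -0.4]
width: -0.0
grip_force: 0.0
```

```bash
cat >> h.py <<'E'
def wrist():
    s=monitor.read_state(); p=viewer.read_camera("wrist")
    T=np.eye(4);T[:3,:3]=R.from_rotvec(s["tcp_rot"]).as_matrix();T[:3,3]=s["tool_pos"]
    p["T0"]=p.get("T"); q=dict(p); q["T"]=T@np.array(p["hand_eye"]); return s,p,q
E
python3 - <<'E'
from h import *
np.set_printoptions(precision=4,suppress=True)
s,p,q=wrist();save(p,"w1.png")
r=R.from_rotvec(s["tcp_rot"]).as_matrix()
print(s["time"],s["tool_pos"],s["tcp_rot"],"yaw",np.arctan2(r[1,0],r[0,0]),s["q"],s["wrist_force"],s["width"]);print(np.array(p["hand_eye"]))
for l,z in dict(ledge_edge=.094,keeper_tab=.062,nut_centre=.072,ribbon_holder=0,wing_a=.072,wing_b=.072).items():
    print(l,[(np.round(x["score"],2),np.round(x["point"]),atz(q,x["point"],z)) for x in viewer.spot_point(p,l)[:2]])
E
```

```text
3.2 [0.5009 0.0505 0.3211] [-3.1176  0.3864  0.0005] yaw -0.24660359518646044 [ 0.0508 -0.109   1.8405  0.0002  1.4105  1.8682] [ 0.1795 -0.3231 -0.3626] -0.00030005252904130315
[[ 0.0004  0.9635  0.2676  0.0663]
 [ 1.     -0.0006  0.0005  0.0005]
 [ 0.0006  0.2676 -0.9635 -0.1421]
 [ 0.      0.      0.      1.    ]]
ledge_edge [(np.float64(0.58), array([266.,  67.]), array([0.6297, 0.0812, 0.094 ])), (np.float64(0.2), array([107., 142.]), array([0.5974, 0.2886, 0.094 ]))]
keeper_tab [(np.float64(0.77), array([252., 168.]), array([0.5223, 0.1397, 0.062 ])), (np.float64(0.72), array([303.,  96.]), array([0.5928, 0.0511, 0.062 ]))]
nut_centre [(np.float64(0.87), array([298.,  95.]), array([0.5946, 0.0563, 0.072 ]))]
ribbon_holder [(np.float64(0.62), array([305.,  91.]), array([0.6026, 0.0487, 0.    ]))]
wing_a [(np.float64(0.86), array([318.,  83.]), array([0.6017, 0.0287, 0.072 ])), (np.float64(0.58), array([277.,  98.]), array([0.5971, 0.0818, 0.072 ]))]
wing_b [(np.float64(0.86), array([318.,  83.]), array([0.6017, 0.0287, 0.072 ])), (np.float64(0.58), array([277.,  98.]), array([0.5971, 0.0818, 0.072 ]))]
```

View pics/w1.png

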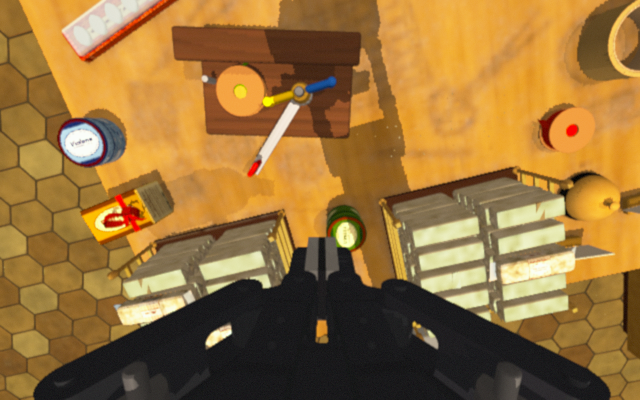

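```bash
python3 - <<'E'
from h import *
import numpy as np
np.set_printoptions(precision=4,suppress=True)
s,p,q=wrist()
cv2.imwrite("pics/w2.png",cv2.resize(p["image"][15:185,160:370,::-1],(800,648)[:2] if 0 else (735,595),interpolation=cv2.INTER_CUBIC))
obs={(205,133):(-.057,.138,.018),(349,137):(-.057,-.068,.018)}
for k,h in obs.items(): print(h,atz(q,k,h[2]))
for n,k,z in(("ledgeL",(175,62),.09),("ledgeR",(358,66),.09),("ytip",(266,102),.078),("btip",(335,80),.078),("tabtop",(256,162),.076),("spooltop",(240,91),.04)): print(n,atz(q,k,z))
E
```

```text
(-0.057, 0.138, 0.018) [0.5817 0.1974 0.018 ]
(-0.057, -0.068, 0.018) [0.5254 0.0005 0.018 ]
ledgeL [0.6608 0.176  0.09  ]
ledgeR [ 0.6057 -0.0221  0.09  ]
ytip [0.5954 0.0916 0.078 ]
btip [0.5989 0.0057 0.078 ]
tabtop [0.5294 0.1255 0.076 ]
spooltop [0.62   0.1264 0.04  ]
```

View pics/w2.png

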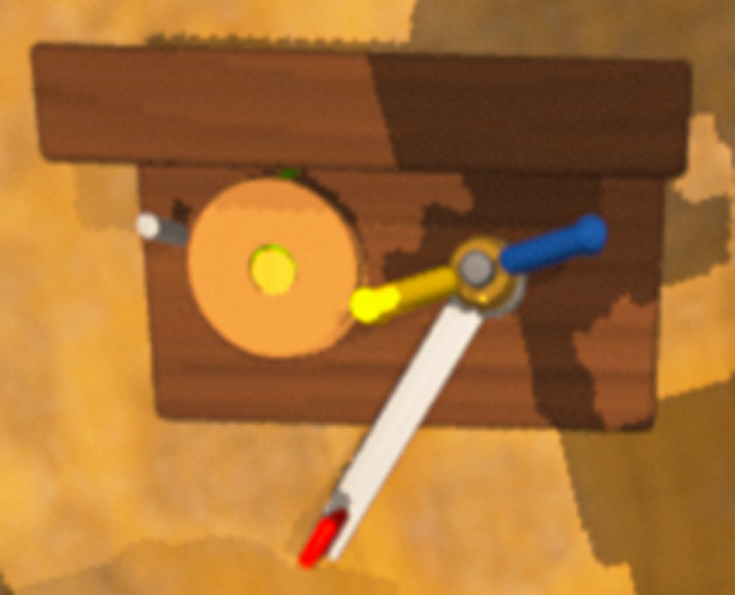

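The wrist crop gives holder yaw -0.275 and its axis at about (0.598, 0.0495). The blue wing sits at -72° and the yellow at 108° in the holder frame, and the keeper is open about 0.97 rad. Next I'll check clearance to the crate and jar in front.

```bash
python3 - <<'E'
from h import *
np.set_printoptions(precision=3,suppress=True)
s,p,q=wrist(); t=viewer.read_camera("top")
for z in(0,.06,.1,.14): print(z,"crate wrist",atz(q,(272,211),z)[:2],"top",atz(t,(262,245),z)[:2],"jar wrist",atz(q,(345,206),z)[:2],"top",atz(t,(289,248),z)[:2])
E
```

```text
0 crate wrist [0.442 0.143] top [0.443 0.129] jar wrist [0.422 0.029] top [0.434 0.045]
0.06 crate wrist [0.458 0.129] top [0.437 0.12 ] jar wrist [0.44 0.03] top [0.428 0.04 ]
0.1 crate wrist [0.469 0.119] top [0.433 0.114] jar wrist [0.452 0.03 ] top [0.424 0.037]
0.14 crate wrist [0.479 0.109] top [0.429 0.108] jar wrist [0.465 0.03 ] top [0.42  0.033]
```

Call:
{"method": "step_arm", "body": {
  "series": [-0.005,-0.02,0.06,0.025,-0.012,-0.04,0.11,0.025,-0.02,-0.058,0.15,0.025,-0.02,-0.058,0.15,0.025]
}}

```text
time: 4.2
tool_pos: [0.4921, 0.11, 0.1675]
tcp_rot: [3.11, -0.428, -0.012]
wrist_force: [0.6, 0.3, 1.0]
width: 0.002
grip_force: 0.0
```

Call:
{"method": "step_arm", "body": {
  "series": [0,0,0.05,0,0,0,0.095,0,0,0,0.115,0,0,0,0.115,0,0,0,0.115,0]
}}

```text
time: 4.82
tool_pos: [0.4978, 0.1098, 0.0587]
tcp_rot: [-3.111, 0.431, -0.006]
wrist_force: [0.4, -0.1, 0.2]
width: -0.002
grip_force: 0.0
```

Call:
{"method": "step_arm", "body": {
  "series": [0.007,-0.0155,0.002,0,0.013,-0.023,0.002,0,0.0185,-0.031,0.002,0,0.027,-0.0385,0.002,0,0.035,-0.046,0.002,0,0.045,-0.052,0.002,0,0.055,-0.057,0.002,0,0.055,-0.057,0.002,0]
}}

```text
time: 5.82
tool_pos: [0.5652, 0.1499, 0.0544]
tcp_rot: [-3.112, 0.431, -0.002]
wrist_force: [0.4, -0.0, 0.6]
width: -0.004
grip_force: 0.0
```

```bash
python3 - <<'E'
from h import *
np.set_printoptions(precision=4,suppress=True)
s,p,q=wrist();cv2.imwrite("pics/w3.png",p["image"][:,:,::-1]);print(s["tool_pos"],s["wrist_force"])
for l,z in dict(keeper_tab=.062,nut_centre=.072).items():
    print(l,[(np.round(x["score"],2),np.round(x["point"]),atz(q,x["point"],z)) for x in viewer.spot_point(p,l)[:2]])
E
```

```text
[0.5652 0.1499 0.0544] [ 0.372  -0.0221  0.6332]
keeper_tab [(np.float64(0.73), array([280., 241.]), array([0.5789, 0.1662, 0.062 ]))]
nut_centre [(np.float64(0.88), array([527., 136.]), array([0.5989, 0.055 , 0.072 ]))]
```

View pics/w3.png

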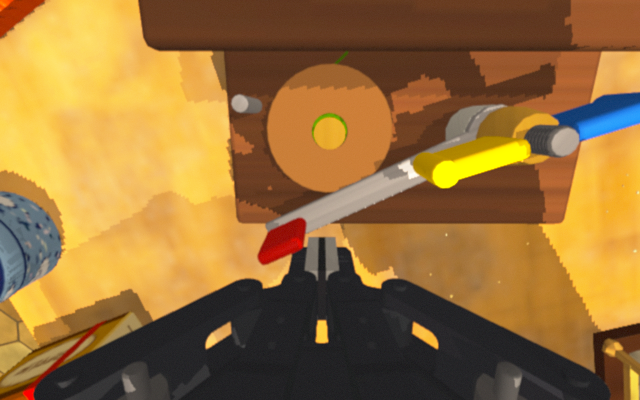

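The tab is at px (282,241), angle about 0.44, with the finger behind it and the force near zero. Carrying on.

Call:
{"method": "step_arm", "body": {
  "series": [0.01,-0.007,0,0,0.018,-0.01,0,0,0.025,-0.013,0,0,0.031,-0.015,0,0,0.036,-0.016,0,0,0.039,-0.016,0,0,0.041,-0.016,0,0,0.041,-0.016,0,0]
}}

```text
time: 6.98
tool_pos: [0.6079, 0.154, 0.0543]
tcp_rot: [-3.112, 0.431, -0.0]
wrist_force: [-0.4, -0.8, 0.2]
width: -0.004
grip_force: 0.0
```

Call:
{"method": "step_arm", "body": {
  "series": [0.001,0,0,0,0.002,0,0,0,0.003,0,0,0,0.003,0,0,0]
}}

```text
time: 7.48
tool_pos: [0.6107, 0.1532, 0.0543]
tcp_rot: [3.112, -0.431, 0.0]
wrist_force: [1.0, 0.0, -0.1]
width: -0.001
grip_force: 0.1
```

```bash
python3 - <<'E'
from h import *
np.set_printoptions(precision=4,suppress=True)
s,p,q=wrist();save(p,"w4.png");print(s["tool_pos"],s["wrist_force"])
for l,z in dict(keeper_tab=.062,nut_centre=.072,wing_a=.072).items():
    print(l,[(np.round(x["score"],2),np.round(x["point"]),atz(q,x["point"],z)) for x in viewer.spot_point(p,l)[:2]])
E
```

```text
[0.6107 0.1532 0.0543] [ 1.0215  0.0229 -0.0923]
keeper_tab [(np.float64(0.55), array([292., 236.]), array([0.6256, 0.1627, 0.062 ]))]
nut_centre [(np.float64(0.69), array([544., 237.]), array([0.5991, 0.0557, 0.072 ]))]
wing_a [(np.float64(0.81), array([485., 256.]), array([0.597 , 0.0813, 0.072 ])), (np.float64(0.56), array([607., 217.]), array([0.6011, 0.0289, 0.072 ]))]
```

View pics/w4.png

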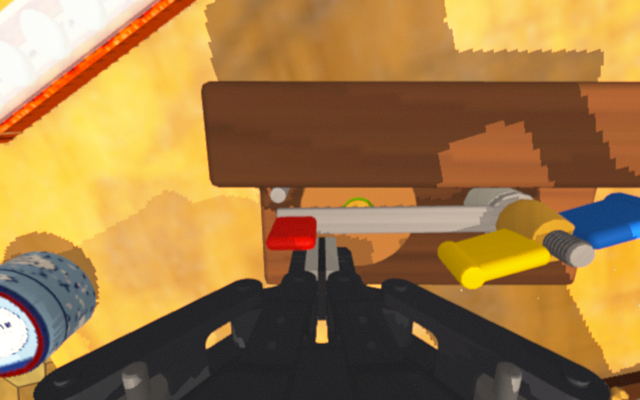

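Bar still about 0.03 rad short of the post at px (278,195). Pushing on in small steps.

Call:
{"method": "step_arm", "body": {
  "series": [0.001,0,0,0,0.002,0,0,0,0.003,0,0,0,0.003,0,0,0]
}}

```text
time: 8.18
tool_pos: [0.6125, 0.1528, 0.0543]
tcp_rot: [-3.112, 0.431, 0.004]
wrist_force: [-4.8, 1.0, 2.8]
width: 0.002
grip_force: 2.6
```

Call:
{"method": "step_arm", "body": {
  "series": [0.001,0,0,0,0.0015,0,0,0,0.0015,0,0,0]
}}

```text
time: 8.55
tool_pos: [0.6125, 0.1528, 0.0542]
tcp_rot: [3.112, -0.431, -0.008]
wrist_force: [-8.7, 3.4, 5.9]
width: -0.001
grip_force: 4.5
```

Stop reached: the force rises with no further motion. Backing off and going to the nut, behind the yellow wing.

Call:
{"method": "step_arm", "body": {
  "series": [-0.012,0,0,0,-0.028,0,-0.015,0,-0.028,0.035,-0.045,0,-0.025,0.075,-0.045,0,-0.025,0.089,-0.045,0,-0.025,0.089,-0.02,0,-0.025,0.089,-0.008,0,-0.025,0.089,-0.008,0]
}}

```text
time: 9.55
tool_pos: [0.5654, 0.0734, 0.0607]
tcp_rot: [3.111, -0.43, -0.005]
wrist_force: [0.1, 0.5, 0.1]
width: 0.001
grip_force: 0.0
```

```bash
python3 - <<'E'
from h import *
np.set_printoptions(precision=4,suppress=True)
t=viewer.read_camera("scene");s,p,q=wrist();print(s["time"],s["tool_pos"],s["wrist_force"],R.from_rotvec(s["tcp_rot"]).as_euler("xyz"))
a=p["image"][130:330,160:480,::-1];x,y=proj(t,[.598,.0495,.07]).astype(int)
b=t["image"][y-50:y+50,x-80:x+80,::-1]
cv2.imwrite("pics/w5.png",np.hstack([cv2.resize(k,(400,250),interpolation=cv2.INTER_CUBIC) for k in(a,b)]))
for l,z in dict(keeper_tab=.062,nut_centre=.072,wing_a=.072,ledge_edge=.094).items():
    print(l,[(np.round(x["score"],2),np.round(x["point"]),atz(q,x["point"],z)) for x in viewer.spot_point(p,l)[:2]])
E
```

```text
9.6 [0.5663 0.0735 0.0616] [ 0.0739  0.0093 -0.2963] [ 3.1411  0.0013 -0.2748]
keeper_tab [(np.float64(0.71), array([101., 184.]), array([0.6278, 0.1637, 0.062 ]))]
nut_centre [(np.float64(0.96), array([342., 185.]), array([0.5988, 0.0543, 0.072 ])), (np.float64(0.42), array([251., 126.]), array([0.6335, 0.0845, 0.072 ]))]
wing_a [(np.float64(0.7), array([405., 164.]), array([0.6005, 0.0259, 0.072 ])), (np.float64(0.61), array([286., 205.]), array([0.5968, 0.0809, 0.072 ]))]
ledge_edge [(np.float64(0.88), array([254., 128.]), array([0.6322, 0.0789, 0.094 ]))]
```

View pics/w5.png

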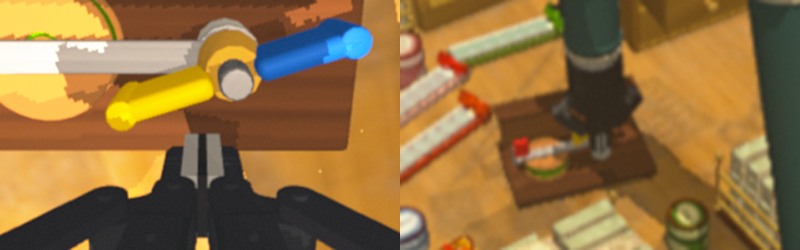

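The wrist crop shows the finger just in front of the nut, between the wings and behind the yellow one. The keeper lies home over the spool. First stroke on yellow:

Call:
{"method": "step_arm", "body": {
  "series": [0.0066,-0.005,0,0,0.012,-0.012,0,0,0.019,-0.0175,0,0,0.027,-0.021,0,0,0.036,-0.022,0,0,0.042,-0.0215,0,0,0.044,-0.021,0,0,0.044,-0.021,0,0]
}}

```text
time: 10.85
tool_pos: [0.615, 0.0813, 0.0623]
tcp_rot: [-3.112, 0.431, -0.001]
wrist_force: [-0.8, 0.7, -1.4]
width: -0.001
grip_force: 0.4
```

```bash
cat >> h.py <<'E'
A=np.array([.598,.052])
def nut():
    s,p,q=wrist(); t=-.275; d=np.array(s["tool_pos"])[:2]-A; M=np.array([[np.cos(t),np.sin(t)],[-np.sin(t),np.cos(t)]])
    print(s["time"],"tcp_h",np.round(M@d*1e3,1),"z",round(s["tool_pos"][2],4),"F",np.round(s["wrist_force"],1))
    T=np.array(q["T"]);hsv=cv2.cvtColor(p["image"],cv2.COLOR_RGB2HSV)
    for n in("wing_a","keeper_tab"):
        for x in viewer.spot_point(p,n)[:3]:
            w=atz(q,x["point"],.071 if n=="wing_a" else .062)[:2]-A; w=M@w
            u,v=np.round(x["point"]).astype(int); c=hsv[max(v-3,0):v+4,max(u-3,0):u+4].reshape(-1,3)
            print(n,round(x["score"],2),x["point"].round() if hasattr(x["point"],"round") else x["point"],"h",np.round(w*1e3,1),"ang",round(np.degrees(np.arctan2(w[1],w[0]))),"hue",np.median(c,0) if len(c) else None)
    return p
E
python3 -c "
from h import *
nut()"
```

```text
10.85 tcp_h [ 8.4 32.8] z 0.0623 F [-0.8  0.7 -1.4]
wing_a 0.81 [349.2, 234.4] h [21.2 19.4] ang 43 hue [ 11. 168. 106.]
wing_a 0.8 [417.2, 309.4] h [-19.  -15.6] ang -141 hue [130.  18.  43.]
wing_a 0.59 [314.3, 242.4] h [17.1 35.7] ang 64 hue [ 12. 102. 106.]
keeper_tab 0.57 [163.0, 268.9] h [ -1.4 113.7] ang 91 hue [  1. 241. 161.]
keeper_tab 0.5 [311.7, 245.5] h [11.6 37.2] ang 73 hue [ 17.  38. 131.]
keeper_tab 0.46 [382.6, 277.9] h [-6.6  0.7] ang 174 hue [15. 24. 76.]
```

The stroke worked: yellow is at 43° and blue at -140°. Returning for a full stroke on blue.

Call:
{"method": "step_arm", "body": {
  "series": [-0.008,-0.002,0,0,-0.008,-0.002,-0.04,0,-0.046,0.023,-0.04,0,-0.046,0.058,-0.04,0,-0.008,0.071,-0.04,0,-0.008,0.071,-0.035,0,-0.008,0.071,0,0,-0.008,0.071,0.001,0]
}}

```text
time: 12.0
tool_pos: [0.5842, 0.0159, 0.0583]
tcp_rot: [3.111, -0.43, -0.011]
wrist_force: [-0.8, 0.4, 0.0]
width: 0.001
grip_force: 0.0
```

Call:
{"method": "step_arm", "body": {
  "series": [-0.009,-0.005,0,0,-0.017,-0.0085,0,0,-0.024,-0.014,0,0,-0.0295,-0.021,0,0,-0.033,-0.029,0,0,-0.034,-0.038,0,0,-0.033,-0.047,0,0,-0.0295,-0.055,0,0]
}}

```text
time: 13.0
tool_pos: [0.5744, 0.0767, 0.061]
tcp_rot: [3.111, -0.43, -0.001]
wrist_force: [-0.7, -2.8, 0.3]
width: 0.0
grip_force: 1.0
```

```bash
python3 -c "
from h import *
nut()"
```

```text
13.0 tcp_h [-29.5  17.3] z 0.061 F [-0.7 -2.8  0.3]
wing_a 0.97 [408.6, 168.7] h [ 14.4 -21. ] ang -56 hue [ 23. 255. 200.]
wing_a 0.71 [304.0, 225.6] h [-11.9  24.8] ang 116 hue [107. 210. 130.]
keeper_tab 0.68 [117.9, 196.7] h [ -0.7 113.6] ang 90 hue [  1. 255. 241.]
```

Call:
{"method": "step_arm", "body": {
  "series": [0.0055,-0.007,0,0,0.0125,-0.0125,0,0,0.0205,-0.016,0,0,0.0295,-0.017,0,0,0.0335,-0.017,0,0,0.037,-0.016,0,0,0.037,-0.016,0,0]
}}

```text
time: 14.02
tool_pos: [0.6147, 0.0814, 0.0613]
tcp_rot: [-3.112, 0.431, -0.001]
wrist_force: [-0.7, -0.6, 0.1]
width: 0.001
grip_force: 0.4
```

```bash
python3 -c "
from h import *
nut()"
```

```text
14.025 tcp_h [ 8.1 32.9] z 0.0613 F [-0.7 -0.6  0.1]
wing_a 0.64 [347.5, 235.0] h [20.9 20.3] ang 44 hue [ 11. 169. 106.]
wing_a 0.28 [158.4, 267.9] h [  4.  110.2] ang 88 hue [  1. 236. 161.]
keeper_tab 0.75 [159.6, 269.8] h [ -1.8 115. ] ang 91 hue [  1. 239. 162.]
```

No stop yet, at about 4.3 rad so far. It will come within the next stroke, so I'll return behind yellow and go in small steps, watching the force.

Call:
{"method": "step_arm", "body": {
  "series": [-0.008,-0.002,0,0,-0.008,-0.002,-0.04,0,-0.046,0.023,-0.04,0,-0.046,0.058,-0.04,0,-0.008,0.071,-0.04,0,-0.008,0.071,-0.035,0,-0.008,0.071,0,0,-0.008,0.071,0.003,0]
}}

```text
time: 15.18
tool_pos: [0.5839, 0.016, 0.0555]
tcp_rot: [3.111, -0.43, -0.01]
wrist_force: [-0.6, 0.3, 0.2]
width: 0.004
grip_force: 0.0
```

Call:
{"method": "step_arm", "body": {
  "series": [-0.005,-0.004,0,0,-0.009,-0.005,0,0,-0.009,-0.005,0,0]
}}

```text
time: 15.55
tool_pos: [0.5805, 0.0231, 0.0595]
tcp_rot: [-3.112, 0.43, -0.003]
wrist_force: [0.1, -0.7, -0.2]
width: -0.002
grip_force: 0.0
```

```bash
python3 -c "
from h import *
nut()"
```

```text
15.55 tcp_h [ -9.  -32.5] z 0.0595 F [ 0.1 -0.7 -0.2]
wing_a 0.68 [207.3, 198.8] h [21.5 17.4] ang 39 hue [ 12. 167. 100.]
keeper_tab 0.88 [18.8, 239.9] h [ -1.9 115.4] ang 91 hue [  2. 246. 168.]
```

Call:
{"method": "step_arm", "body": {
  "series": [-0.002,-0.0005,0,0,-0.0037,-0.001,0,0,-0.0037,-0.001,0,0]
}}

```text
time: 16.08
tool_pos: [0.5769, 0.0245, 0.0585]
tcp_rot: [3.112, -0.431, 0.001]
wrist_force: [0.3, -1.5, 0.6]
width: 0.001
grip_force: 0.6
```

Call:
{"method": "step_arm", "body": {
  "series": [-0.002,-0.001,0,0,-0.0038,-0.0018,0,0,-0.0038,-0.0018,0,0]
}}

```text
time: 16.45
tool_pos: [0.5731, 0.0275, 0.0582]
tcp_rot: [3.112, -0.431, -0.001]
wrist_force: [0.7, -1.1, 1.0]
width: 0.004
grip_force: 0.4
```

Call:
{"method": "step_arm", "body": {
  "series": [-0.0018,-0.001,0,0,-0.0035,-0.0022,0,0,-0.0035,-0.0022,0,0]
}}

```text
time: 16.82
tool_pos: [0.5705, 0.0307, 0.0582]
tcp_rot: [-3.112, 0.431, 0.001]
wrist_force: [-0.5, -0.4, 0.6]
width: 0.002
grip_force: 0.4
```

Call:
{"method": "step_arm", "body": {
  "series": [-0.0016,-0.0013,0,0,-0.0032,-0.0026,0,0,-0.0032,-0.0026,0,0]
}}

```text
time: 17.2
tool_pos: [0.5681, 0.034, 0.0582]
tcp_rot: [-3.112, 0.431, 0.001]
wrist_force: [1.2, -0.5, -0.2]
width: 0.001
grip_force: 0.3
```

Call:
{"method": "step_arm", "body": {
  "series": [-0.0014,-0.0015,0,0,-0.0028,-0.003,0,0,-0.0028,-0.003,0,0]
}}

```text
time: 17.58
tool_pos: [0.5663, 0.0377, 0.0582]
tcp_rot: [-3.112, 0.431, 0.0]
wrist_force: [-0.3, 0.5, 0.4]
width: 0.003
grip_force: 0.3
```

Call:
{"method": "step_arm", "body": {
  "series": [-0.0013,-0.0017,0,0,-0.0025,-0.0034,0,0,-0.0025,-0.0034,0,0]
}}

```text
time: 17.95
tool_pos: [0.5654, 0.0416, 0.0584]
tcp_rot: [-3.112, 0.431, -0.001]
wrist_force: [1.5, -2.0, -0.7]
width: -0.001
grip_force: 0.8
```

Call:
{"method": "step_arm", "body": {
  "series": [-0.001,-0.0018,0,0,-0.0021,-0.0036,0,0,-0.0021,-0.0036,0,0]
}}

```text
time: 18.32
tool_pos: [0.5646, 0.0447, 0.0585]
tcp_rot: [3.111, -0.43, 0.002]
wrist_force: [3.3, -5.2, -0.6]
width: 0.003
grip_force: 2.8
```

```bash
python3 -c "
from h import *
p=nut();save(p,'w6.png')"
```

```text
18.325 tcp_h [-30.2 -16.1] z 0.0585 F [ 3.3 -5.2 -0.6]
wing_a 0.85 [274.8, 137.9] h [26.9  2.8] ang 6 hue [ 11. 166.  98.]
wing_a 0.8 [283.8, 250.4] h [-23.8   0.7] ang 178 hue [ 23. 255. 226.]
keeper_tab 0.73 [42.5, 198.0] h [ -1.4 113.8] ang 91 hue [  1. 251. 183.]
```

View pics/w6.png

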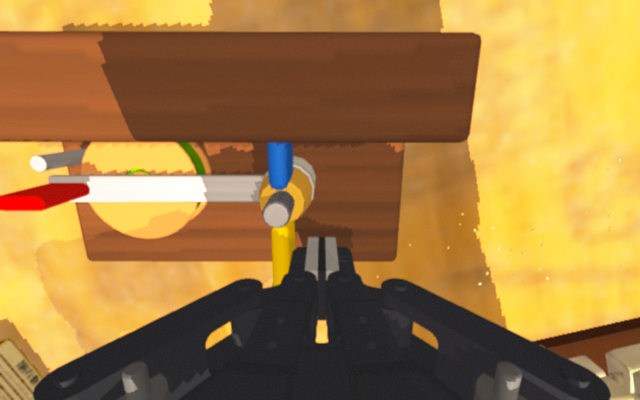

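Blue points along the holder's +x and yellow sits at 180°, which is 5.03 rad from the start and so consistent with home. A small confirming push:

Call:
{"method": "step_arm", "body": {
  "series": [-0.0002,-0.001,0,0,-0.0002,-0.001,0,0]
}}

```text
time: 18.73
tool_pos: [0.5647, 0.045, 0.0585]
tcp_rot: [3.11, -0.429, 0.002]
wrist_force: [3.2, -7.9, 0.1]
width: -0.001
grip_force: 3.8
```

The force rose about 3 N with almost no motion, so the nut is at its stop. Backing away to the -y side, then rising.

Call:
{"method": "step_arm", "body": {
  "series": [0,0.006,0,0,-0.002,0.018,0,0,-0.01,0.022,-0.05,0,-0.03,0.022,-0.1,0,-0.05,0.022,-0.15,0,-0.05,0,-0.18,0,-0.05,0,-0.18,0,-0.05,0,-0.18,0]
}}

```text
time: 19.73
tool_pos: [0.5147, 0.0598, 0.237]
tcp_rot: [3.111, -0.43, -0.004]
wrist_force: [0.4, 0.3, -0.4]
width: -0.002
grip_force: 0.0
```

```bash
python3 -c "
from h import *
p=nut();cv2.imwrite('pics/w7.png',p['image'][:280,100:540,::-1])"
```

```text
19.725 tcp_h [-82.3 -15.1] z 0.237 F [ 0.4  0.3 -0.4]
wing_a 0.71 [301.2, 68.6] h [25.2  3.2] ang 7 hue [107. 209. 142.]
wing_a 0.68 [303.7, 126.9] h [-27.6   1.7] ang 176 hue [ 23. 255. 231.]
wing_a 0.55 [616.7, 131.6] h [ -31.9 -305.2] ang -96 hue [ 17. 186. 248.]
keeper_tab 0.68 [185.8, 99.4] h [ -1.7 117.6] ang 91 hue [  1. 255. 254.]
```

View pics/w7.png

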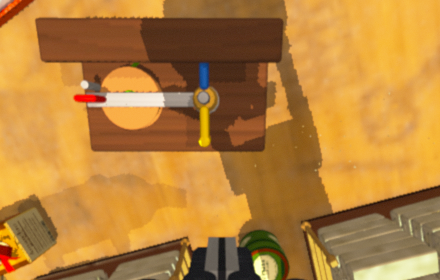

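The picture shows the keeper lying parallel to the ledge over the spool and against its post. The nut's wings are square to the ledge, and the arm is clear. Handing in.

```bash
python3 -c "
from h import *
print(job.finish_job())"
```

```text
the job is handed in; nothing more can be done
None
```

The keeper bar is pushed home over the spool to its stop, the wing nut is turned fully clockwise to its stop (about 5.0 rad), and I've handed the job in with the arm clear at about 20 s; the hand-in returned no verdict.

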